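Crank the glue press down on a laminated board

ROBOT

A 6-joint arm with a two-finger parallel gripper is mounted at the origin on the work surface; the furniture and walls round the work are solid. World frame = base frame: x ahead of the robot, y to its left, z up, the work surface at z = 0. Lengths are in mm, angles in rad, forces in N, time in s.
With the tool pointing down it reaches from about 275 to 750 mm from the base axis. Payload 10.2 kg.
Tool frame: the origin (TCP) lies at the very end of the fingers, on their centre line; the grasp point (between the pads) lies ctrl.grip_depth behind it (ctrl.grip_depth is the distance from the TCP to the grasp point, in mm); z points along the fingers, y is the direction in which the jaws open and shut (so a half turn about z gives the same grasp; the last joint's range is limited). The gripper opens to 85 mm and grips with 20 to 120 N. Pads are 22 mm wide; open, the fingers measure 114 mm over their backs; the gripper's body (76 mm by 85 mm) begins 54 mm behind the grasp point. The pads swing forward as they close: fully open they stand 13 mm farther back than shut.
Start: joints at [0.882, 0.313, 1.498, -0, 1.331, -0.223], TCP at [235.81, 469.068, 201.894] pointing down, gripper open.
Joint ranges: [-2.94, 2.94], [-0.97, 2.17], [0.19, 2.56], [-1.23, 4.37], [0.02, 3.11], [-2.88, 2.88]. Speed limits (rad/s): [2.39, 2.39, 3.01, 3.14, 3.14, 3.14].

INTERFACE

Orientations are given as a unit quaternion [w, x, y, z].
In Python, from rig import telemetry, eyes, ctrl, nets gives the robot as it stands. The module is installed in compiled form; this text tells all that it offers.
- The arm moves only by the tool drive_tool, never from a script. Its argument "series" is text: rows parted by semicolons, each of 7 numbers parted by spaces: the shift along the tool's x, y, z normalised to -1 to 1, where 1 is 0.12 m, then the turn, a rotation vector about the tool's x, y, z normalised to -1 to 1, where 1 is 0.5 rad, then the opening, from 0 (shut) to 1 (fully open). In form: tx ty tz wx wy wz hand; .... A call has 1 to 20 rows; each row is the pose to reach, as a shift and turn from the pose measured when the call began, along the tool's axes at that moment; what a row does not reach only later rows make up. A row lasts 1/10 s, in which the tool goes at most 50 mm and 8.59 degrees, less where a joint would pass 70% of its speed; a pose out of reach is approached as far as the arm can. A call with a number of a shift or a turn outside -1 to 1 is refused whole. A call with a gripper value outside its range is refused whole. The fingers move at their own pace and stop on an object; "newtons" is the grip in N (left out, the last holds). Time passes only in rows, so rows that repeat a pose let the fingers close. It gives the time, the measured TCP pose, the force and the opening at its end, in the units of the state.
- telemetry.sense(): the state, without advancing time (a new reading comes with each control period).
- eyes.capture(name): name is "side" or "top"; returns a dict with "frame" (420x560x3 uint8, red, green, blue), "fx", "fy", "cx", "cy" (pixels), "D" ([k1, k2, p1, p2, k3] as OpenCV has them; the pictures are not rectified), "view" (4x4, takes a point from world to camera coordinates). Camera axes: x right, y up, looking along -z (the intrinsics and any distortion apply to the point x, -y, -z); pixel columns grow to the right and rows downward; lengths in mm; the calibration is good to about 2 mm. A picture is of the moment at which its call begins. There is no depth.
- ctrl.finish_job(): hands the job in, once; it reports no verdict.
Trained networks look in a picture, given as the dict that the camera call returned (one of the last four; its "shot" number tells which), for a name from the list of things; names that differ only in an ending like _2 or _b are one class to them, and where a whole thing is asked for, a point or a joint stands for the part that bears it (a point fixed in the world has none). Each returns a list of dicts, best first, with "confidence" (0 to 1); they miss things now and then, are a little off and sometimes report something else, mostly with a low value. They report only what shows in the picture. A call takes as long as a camera call.
- nets.spot_in(name, picture): "rect" ([left, top, right, bottom] in pixels, round what is visible of it).
The state is a dict: "time_s": time; "joints": joint angles; "dq": joint speeds; "tau": joint torques, N m; "eef_pos": TCP position; "ee_rot": TCP orientation; "force": force on the tool from outside, world axes, zero at the start; "wrist_torque": the same for the moment, N m; "grip_width": opening from 0.0 (shut) to 1.0 (fully open).
Only numpy, scipy, OpenCV 4.12 (cv2) and the standard library are available. Lean on these libraries where they do the work, as an engineer would, in place of code of your own. Each camera call takes 0.05 s, during which the arm holds its last target. There are 200 camera calls.

TASK

The freshly glued two-ply board lies in the bench press. Fit the removable crank onto the square end of the press screw, turn it clockwise until the board is firmly gripped - snug, but not over-tightened - then lift the crank off and put it back over the pin of its rest, standing flat on the block. Leave the other things on the table where they are.

Things in the scene. Friction and masses are not known exactly. Their poses are not given: they have to be found in the camera images.
- press: Grey bench press fixed to the table: base 160 x 270 x 22 mm, two columns 98 mm either side along its y axis, a crosshead 44 x 244 mm whose top is 140 mm above the table (column nuts to 154 mm). Origin under the centre of the base. The platen under the crosshead starts 6 to 12 mm above the board and sinks 24 mm per clockwise turn (from above) of the screw.
- shaft_end (a point): Centre of the top of the screw's square end, 180 mm above the table: steel, 15 x 15 mm, standing 26 mm clear of its collar (33 mm wide), top edges chamfered 2 mm. This point's axes are the press's, NOT the square's, which may stand at any angle (unmeasured). The screw turns in place; running free it takes about 0.3 N m, which is 4 N at the crank's grip.
- crank_hub (a point): Centre of the crank's hub, a steel block 30 x 30 x 40 mm, z axis up. A flat arm, 20 mm wide, 28 to 38 mm above the hub's underside, runs along the hub's +x; the faces across y are free for fingers. Crank 0.3 kg. It starts standing on its rest, over the pin. Fully home on the screw it stands on the collar, this point 6 mm below shaft_end.
- crank_socket (a point): Mouth of the square socket in the hub's underside, 20 mm below the hub's centre: 17 x 17 mm, 28 mm deep. It slips on the screw's square within about 8 degrees of a match (every 90 degrees); otherwise it rides on the chamfer about 24 mm above its home height: press lightly and turn slowly until it drops.
- crank_grip (a point): Middle of the crank's upright grip: black sleeve, 22 mm thick, 44 mm high, turning freely on its pin, 75 mm from the hub's axis along +x, 42 mm above the hub's centre. Led round the hub it turns the crank. When the platen bites (sprung), the push needed climbs within about an eighth of a turn from 4 N to about 9 N moving, or 5 N held still (firm, as wanted); under 6 N moving is loose, over 13 N (9 N held still) too tight.
- board: Two-ply board, 214 x 140 x 22 mm, 0.6 kg, lying flat on the press's bed under the platen; origin under its centre.
- rest_pin (a point): Foot of the pin of the crank's rest, a wooden block 60 x 120 x 28 mm fixed to the table; the point is the centre of its top. The round steel pin, 12 mm thick, rises 17 mm above the block; the hub's socket goes over it at any angle until the hub stands flat on the block.
- glue: White glue bottle, 54 mm wide and 153 mm high, a bystander; origin under its base.
- mushroom: Brown mushroom, about 54 mm wide and 38 mm high, a bystander; origin under its centre.
- marker: Felt marker, 132 mm long, lying down, a bystander; origin under its centre.
- tape: Roll of tape, 104 mm wide and 25 mm high, lying flat, a bystander; origin under its centre.

How it is judged (in metres and radians):
On the way, in this order (a step that is already met when the one before it is completed fails the run):
1. the crank is fully home on the square end of the press screw (z of crank_hub in the frame of shaft_end below 0 m and horizontal distance between crank_hub and shaft_end below 0.005 m and angle between crank_hub's own z axis and vertical below 0.12 rad), for 0.2 s.
2. with the crank still on the screw, the board is gripped by 35 N or more (contact force between board and press above 35 N and z of crank_hub in the frame of shaft_end below 0 m and horizontal distance between crank_hub and shaft_end below 0.006 m), for 0.2 s.
At the end, for the whole second after the job is handed in: The board is still gripped in the press by more than 30 N; the crank stands upright (within 0.1 rad) and released on its rest, its hub over the pin (within 8 mm) and flat on the block (within 5 mm of height); the board is at rest (contact force between board and press above 30 N and horizontal distance between crank_hub and rest_pin below 0.008 m and z of crank_hub in the frame of rest_pin below 0.025 m and angle between crank_hub's own z axis and vertical below 0.1 rad and linear speed of board below 0.02 m/s); the robot touches nothing.
It fails at once if the board is over-tightened: pressed by more than 220 N (contact force between board and press above 220 N).
It fails at once if the board is shifted by more than 15 mm in the press (distance of board from where it was at the start of the episode above 0.015 m).
It fails at once if the glue bottle, the mushroom, the marker or the roll of tape is pushed away by more than 30 mm or knocked over (distance of any of glue, mushroom, marker, tape from where it was at the start of the episode above 0.03 m).
It also fails if it takes over 72 s, if anything falls off the work surface, if the arm or the gripper's body presses on something with over 40 N, if the wrist force passes 120 N, or if a joint passes its speed limit or range.

## Working session

There is one attempt and no reset: what is moved stays moved. The work goes in short steps, Python scripts to look and compute and a tool call to move; the robot and the scene stay as the last step left them, time stands still between calls to the robot, and variables do not carry over. Pictures are saved under pics/ and viewed, about 8 in all and at most 12, crops included, and the job is handed in when it is done.

Besides the shell and the picture viewer there is one more tool, called after "Emit:" as name(argument=value, ...), one argument or row to a line, values as JSON. drive_tool: Moves the arm, as the interface text tells. Scaled input: -1 to 1 covers 0.12 m each way for a shift and 0.5 rad each way for a turn. Its arguments: {"type":"object","properties":{"series":{"type":"string"},"newtons":{"type":"number"}},"required":["series"]}

```bash
mkdir -p pics
cat > h.py <<'E'
import numpy as np, cv2
from rig import telemetry, eyes, ctrl, nets
from scipy.spatial.transform import Rotation as R
def cam(n):
    return eyes.capture(n)
def K(p): return np.array([[p["fx"],0,p["cx"]],[0,p["fy"],p["cy"]],[0,0,1]],float)
F=np.diag([1,-1,-1.])
def proj(p,X):
    V=np.array(p["view"]); Rm=F@V[:3,:3]; t=F@V[:3,3]
    return cv2.projectPoints(np.atleast_2d(np.array(X,float)),cv2.Rodrigues(Rm)[0],t,K(p),np.array(p["D"],float))[0][:,0]
def back(p,uv,z):
    V=np.array(p["view"]); Rm=F@V[:3,:3]; t=F@V[:3,3]
    n=cv2.undistortPoints(np.array([[uv]],float),K(p),np.array(p["D"],float))[0,0]
    d=Rm.T@np.array([n[0],n[1],1]); o=-Rm.T@t
    return o+d*(z-o[2])/d[2]
def save(p,f,crop=None,s=1):
    im=p["frame"][:,:,::-1]
    if crop: l,t,r,b=crop; im=im[t:b,l:r]
    cv2.imwrite("pics/"+f,cv2.resize(im,None,fx=s,fy=s,interpolation=cv2.INTER_CUBIC))
E
python3 - <<'E'
from h import *
s=telemetry.sense(); print(s, ctrl.grip_depth)
for n in("top","side"):
    p=cam(n); save(p,n+"0.png",s=1.4)
    V=np.array(p["view"]); print(n,p["fx"],p["D"],"campos",-V[:3,:3].T@V[:3,3])
    for o in ("press","shaft_end","crank_hub","crank_grip","crank_socket","board","rest_pin","glue","mushroom","marker","tape"):
        print(o,[( [round(float(x)) for x in d["rect"]],round(d["confidence"],2)) for d in nets.spot_in(o,p)[:2]])
E
```

```text
{'time_s': 0.0, 'joints': array([ 8.81575403e-01,  3.13477450e-01,  1.49844510e+00, -1.34208372e-05,
        1.33099412e+00, -2.23394067e-01]), 'dq': array([-1.20526148e-03,  8.78887849e-04,  3.23060146e-05,  9.11772116e-05,
        8.29015313e-05,  8.28222115e-04]), 'tau': array([ 4.17023584e-04, -4.12261069e+01, -2.59742171e+01, -1.57559180e-04,
        4.15664210e-03, -1.34312304e-04]), 'eef_pos': array([235.62800014, 468.82104315, 201.31803732]), 'ee_rot': array([-2.85854916e-04,  2.30811654e-01,  9.72998223e-01, -5.97148120e-04]), 'force': array([-0.69625208, -0.89148384, -0.2881608 ]), 'wrist_torque': array([ 0.03873547, -0.00352895,  0.0163072 ]), 'grip_width': 0.9988906565387077} 18.700000000000003
top 383.8976266813078 [-0.0498982  0.         0.         0.         0.       ] campos [ 369.67991585   14.34232514 1072.91758955]
press [([198, 177, 306, 259], 0.98)]
shaft_end [([197, 178, 307, 260], 0.98)]
crank_hub [([344, 223, 357, 267], 0.79)]
crank_grip [([345, 224, 361, 264], 0.9)]
crank_socket [([342, 228, 361, 266], 0.94)]
board [([222, 173, 287, 257], 0.75), ([197, 177, 3
[... 197 characters left out ...]
3)]
tape [([386, 155, 424, 196], 0.93)]
side 464.54519689032355 [-0.15168128  0.          0.          0.          0.        ] campos [ 312.73878937 1191.98156205  740.91797075]
press [([248, 194, 315, 288], 0.79), ([236, 231, 317, 266], 0.48)]
shaft_end [([253, 191, 317, 285], 0.79), ([300, 185, 330, 211], 0.65)]
crank_hub [([300, 186, 330, 208], 0.89)]
crank_grip [([297, 186, 329, 210], 0.91)]
crank_socket [([298, 187, 331, 210], 0.54)]
board []
rest_pin [([292, 200, 315, 223], 0.69), ([256, 267, 280, 321], 0.44)]
glue [([257, 266, 276, 326], 0.86)]
mushroom [([319, 286, 340, 310], 0.55)]
marker [([257, 268, 279, 326], 0.73), ([245, 203, 266, 217], 0.52)]
tape [([246, 180, 278, 196], 0.92)]
```

Run:
```python
from h import *
p=cam("top"); save(p,"t1.png",(180,140,400,300),3.6)
p=cam("side"); save(p,"s1.png",(200,160,380,295),4.4)
```

```text
(no output)
```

View pics/t1.png

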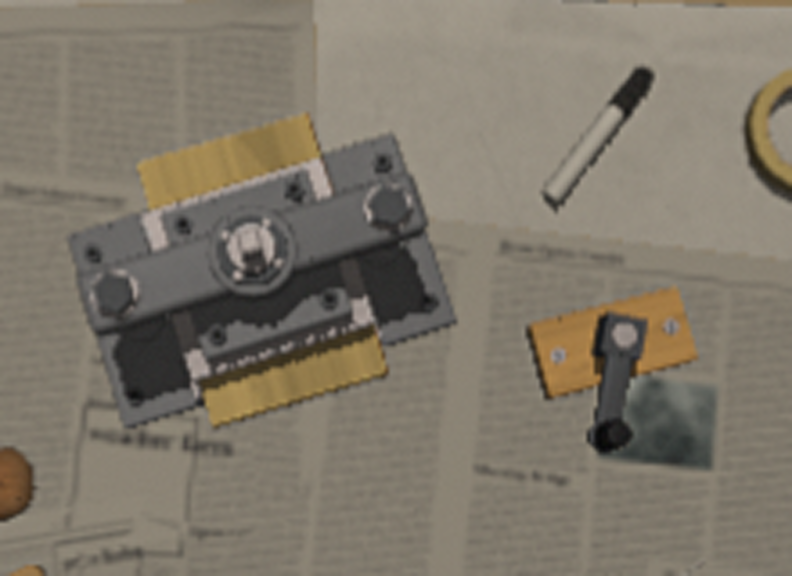

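View pics/s1.png

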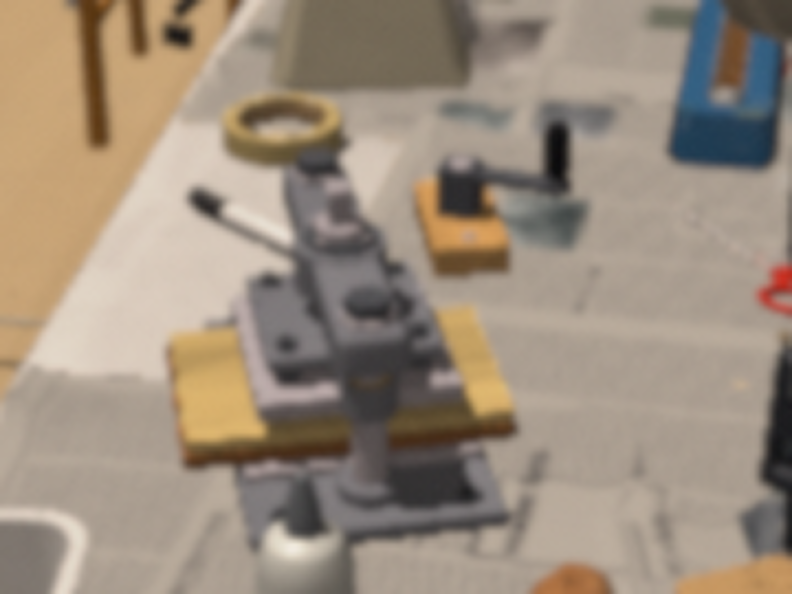

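Run:
```python
from h import *
p=cam("top");q=cam("side")
T=lambda u,v:(180+u/3.6,140+v/3.6)
S=lambda u,v:(200+u/4.4,160+v/4.4)
def tri(a,b):
    A=[]
    # two lines
    P=[(back(c,uv,0),back(c,uv,200)) for c,uv in((p,a),(q,b))]
    M=0;v=0;
    for x,y in P:
        d=(y-x)/np.linalg.norm(y-x);Q=np.eye(3)-np.outer(d,d);M=M+Q;v=v+Q@x
    return np.linalg.solve(M,v)
for z,n,u in((154,"nutR",(388,203)),(154,"nutL",(114,292)),(180,"shaft",(252,238)),(140,"collar",(253,253)),(74,"hubtopdisc",(625,334)),(134,"griptop",(612,437)),(28,"b1",(527,325)),(28,"b2",(680,287)),(28,"b3",(697,357)),(28,"b4",(547,398)),
  (68,"h1",(602,313)),(68,"h2",(646,316)),(68,"h3",(641,357)),(68,"h4",(597,353))): print(n,z,back(p,T(*u),z).round(1))
for z,n,u in((180,"shaft",(342,187)),(70,"hub",(461,163)),(132,"grip",(556,124)),(154,"nutL",(372,298)),(154,"nutR",(320,158))): print("side",n,z,back(q,S(*u),z).round(1))
print(tri(T(252,238),S(342,187)),tri(T(625,334),S(461,163)),tri(T(612,437),S(556,124)))
save(p,"t2.png",(230,185,275,220),16)
save(p,"t3.png",(335,215,375,270),10)
a=cv2.imread("pics/t2.png");b=cv2.imread("pics/t3.png")
a=cv2.resize(a[:,:],(704,550));
H=560;a=cv2.imread("pics/t2.png");c=np.zeros((560,720+400,3),np.uint8);c[:,:720]=a;c[:550,720:]=b
cv2.imwrite("pics/t4.png",cv2.resize(c,None,fx=.71,fy=.71))
```

```text
nutR 154 [561.6 -23.8 154. ]
nutL 154 [495.3 158.8 154. ]
shaft 180 [530.1  66.1 180. ]
collar 140 [526.9  67.3 140. ]
hubtopdisc 74 [ 485.9 -202.    74. ]
griptop 134 [ 408.6 -179.8  134. ]
b1 28 [ 496.1 -137.    28. ]
b2 28 [ 528.7 -254.8   28. ]
b3 28 [ 475.2 -267.1   28. ]
b4 28 [ 441.  -152.4   28. ]
h1 68 [ 501.7 -186.4   68. ]
h2 68 [ 500.4 -219.    68. ]
h3 68 [ 470. -215.   68.]
h4 68 [ 472.1 -182.7   68. ]
side shaft 180 [525.5  75.2 180. ]
side hub 70 [ 485.  -196.5   70. ]
side grip 132 [ 409.8 -141.3  132. ]
side nutL 154 [492.1 165.4 154. ]
side nutR 154 [557.7 -17.8 154. ]
[529.05546965  66.11458522 175.69941298] [ 486.35894944 -203.69029541   66.5320791 ] [ 411.19240389 -184.17039358  112.42063232]
```

View pics/t4.png

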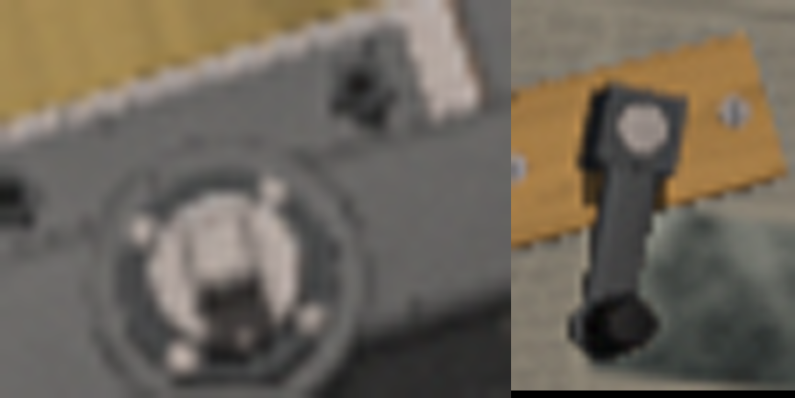

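Emit:
drive_tool(
  series="-1 -1 -0.5 0 0 0 1;-1 -1 -0.5 0 0 0 1;-1 -1 -0.5 0 0 0 1;-1 -1 -0.5 0 0 0 1;-1 -1 -0.5 0 0 0 1",
  newtons=60,
)

```text
time_s: 1.9
eef_pos: [290.4, 306.1, 263.5]
ee_rot: [0.001, 0.233, 0.973, 0.001]
force: [-0.2, -0.1, -0.4]
grip_width: 0.999
```

Emit:
drive_tool(
  series="-1 -1 0 0 0 0 1;-1 -1 0 0 0 0 1;-1 -1 0 0 0 0 1;-1 -1 0 0 0 0 1;-1 -1 0 0 0 0 1",
)

```text
time_s: 2.4
eef_pos: [343.9, 143.4, 263.2]
ee_rot: [0.001, 0.234, 0.972, 0.001]
force: [-0.9, -0.4, -0.0]
grip_width: 0.998
```

Emit:
drive_tool(
  series="-1 -1 0 0 0 0 1;-1 -1 0 0 0 0 1;-1 -1 0 0 0 0 1;-1 -1 0 0 0 0 1;-1 -1 0 0 0 0 1",
)

```text
time_s: 2.9
eef_pos: [396.7, -19.0, 262.6]
ee_rot: [0.001, 0.235, 0.972, 0.001]
force: [0.4, 0.5, -0.6]
grip_width: 0.993
```

Emit:
drive_tool(
  series="-1 -1 0 0 0 -0.44 1;-1 -1 0 0 0 -0.44 1;-1 -1 0 0 0 -0.44 1;-1 -1 0 0 0 -0.44 1;-1 -1 0 0 0 -0.44 1;-1 -1 0 0 0 -0.44 1",
)

```text
time_s: 3.5
eef_pos: [449.0, -179.0, 262.0]
ee_rot: [0.0, 0.127, 0.992, 0.001]
force: [-0.0, 0.6, 0.1]
grip_width: 0.993
```

```bash
cat >> h.py <<'E'
def state():
    s=telemetry.sense(); r=R.from_quat(np.roll(s["ee_rot"],-1)); M=r.as_matrix()
    print("t",round(s["time_s"],2),"pos",s["eef_pos"].round(1),"yaw",round(float(np.degrees(np.arctan2(M[1,0],M[0,0]))),2),"tilt",M[:2,2].round(3),"J6",round(float(s["joints"][5]),3),"F",s["force"].round(2),"T",s["wrist_torque"].round(3),"g",round(float(s["grip_width"]),3))
    return s,M
def plan(target,yaw):
    s,M=state(); d=(M.T@(np.array(target)-s["eef_pos"]))/120
    cur=np.arctan2(M[1,0],M[0,0]); dy=(np.radians(yaw)-cur+np.pi)%(2*np.pi)-np.pi
    Mt=np.array([[np.cos(cur+dy),np.sin(cur+dy),0],[np.sin(cur+dy),-np.cos(cur+dy),0],[0,0,-1.]]).T
    Mt=np.column_stack([[np.cos(cur+dy),np.sin(cur+dy),0],[np.sin(cur+dy),-np.cos(cur+dy),0],[0,0,-1.]])
    w=R.from_matrix(M.T@Mt).as_rotvec()/0.5
    print("plan",d.round(3),w.round(3))
E
python3 - <<'E'
from h import *
plan([486.2,-203,150],166)
p=cam("top")
# fit models of crank at rest: draw
hub=np.array([486.2,-203,28]);
im=cv2.resize(p["frame"][:,:,::-1],None,fx=8,fy=8,interpolation=cv2.INTER_CUBIC)
for yaw,col in((166,(0,255,0)),):
    c,s=np.cos(np.radians(yaw)),np.sin(np.radians(yaw));Q=np.array([[c,-s],[s,c]])
    for z in (0,40):
        pts=[list(hub[:2]+Q@np.array(v))+[28+z] for v in((15,15),(-15,15),(-15,-15),(15,-15))]
        cv2.polylines(im,[((proj(p,pts)+.5)*8).astype(int)],True,col,1)
    th=np.linspace(0,6.3,30)
    for z in(42,84):
        pts=[list(hub[:2]+Q@np.array([75+11*np.cos(t),11*np.sin(t)]))+[28+z] for t in th]
        cv2.polylines(im,[((proj(p,pts)+.5)*8).astype(int)],True,col,1)
for yaw,col in((7,(0,255,0)),):
    sh=np.array([529,66.5]);c,s=np.cos(np.radians(yaw)),np.sin(np.radians(yaw));Q=np.array([[c,-s],[s,c]])
    for z in(154,180):
        pts=[list(sh+Q@np.array(v)*7.5)+[z] for v in((1,1),(-1,1),(-1,-1),(1,-1))]
        cv2.polylines(im,[((proj(p,pts)+.5)*8).astype(int)],True,col,1)
a=im[185*8:230*8,235*8:265*8];b=im[215*8:270*8,330*8:375*8]
c=np.zeros((440,600,3),np.uint8);c[:360,:240]=a;c[:,240:]=b
cv2.imwrite("pics/o1.png",c)
E
```

```text
t 3.5 pos [ 449. -179.  262.] yaw 165.43 tilt [0.001 0.003] J6 -1.941 F [-0.02  0.64  0.07] T [0.044 0.001 0.01 ] g 0.993
plan [-0.35  -0.118  0.933] [ 0.006  0.001 -0.02 ]
```

View pics/o1.png

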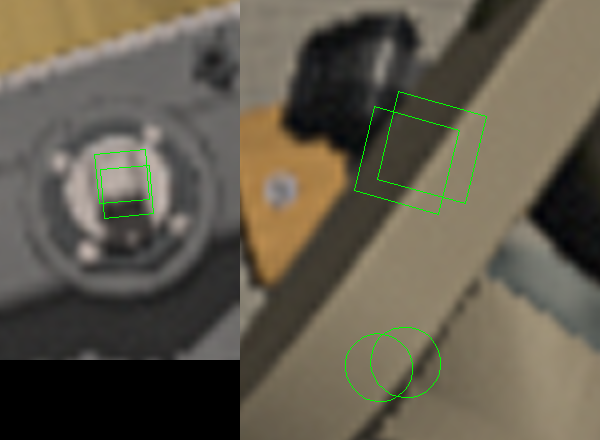

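```bash
cat > ov.py <<'E'
from h import *
def sq(c,h,yaw,z):
    a=np.radians(yaw);Q=np.array([[np.cos(a),-np.sin(a)],[np.sin(a),np.cos(a)]])
    return [list(np.array(c)+Q@(np.array(v)*h))+[z] for v in((1,1),(-1,1),(-1,-1),(1,-1))]
def circ(c,r,z): return [[c[0]+r*np.cos(t),c[1]+r*np.sin(t),z] for t in np.linspace(0,6.28,40)]
def wires(hub,yaw,hz,sh,sy):
    a=np.radians(yaw);g=[hub[0]+75*np.cos(a),hub[1]+75*np.sin(a)]
    W=[sq(sh,7.5,sy,154),sq(sh,5.5,sy,180),circ(sh,16.5,154)]
    if hub is not None: W+=[sq(hub,15,yaw,hz),sq(hub,15,yaw,hz+40),circ(g,11,hz+84),circ(g,11,hz+40)]
    return W
def draw(im,p,o,s,W):
    for w in W: cv2.polylines(im,[((proj(p,w)+.5-np.array(o))*s*16).round().astype(int)],True,(0,255,0),1,cv2.LINE_AA,4)
    return im
E
python3 - <<'E'
from ov import *
p=cam("top");q=cam("side")
W=wires([486.2,-203],166,28,[529,66.5],7)
t=cv2.resize(cv2.imread("pics/t1.png"),None,fx=2,fy=2,interpolation=cv2.INTER_CUBIC); draw(t,p,(180,140),7.2,W)
s=cv2.resize(cv2.imread("pics/s1.png"),None,fx=2,fy=2,interpolation=cv2.INTER_CUBIC); draw(s,q,(200,160),8.8,W)
c=np.zeros((600,800,3),np.uint8)
c[:300,:400]=t[360:660,320:720];c[:330,400:800]=t[560:890,1120:1520][:330]
c[300:600,:400]=s[250:550,500:900];c[330:600,400:800]=s[210:480,820:1220]
cv2.imwrite("pics/o2.png",c)
E
```

```text
(no output)
```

View pics/o2.png

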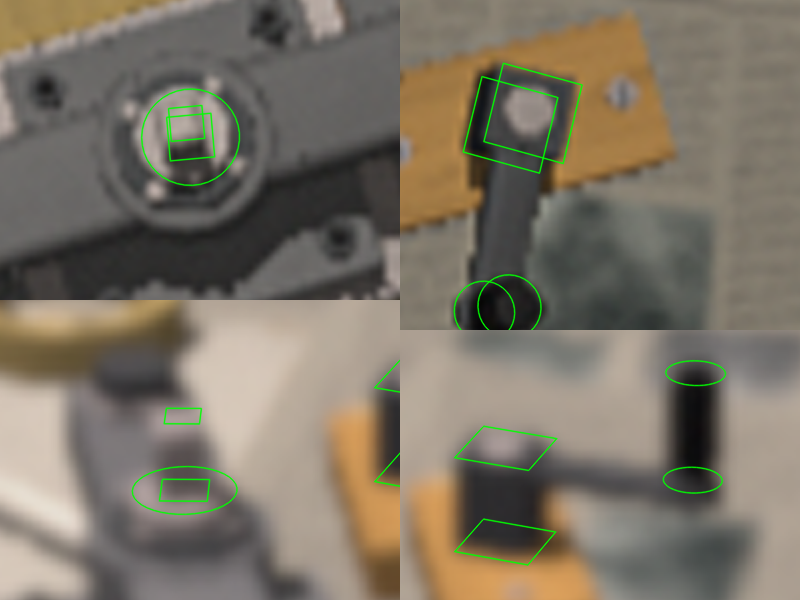

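Run:
```python
from h import *
plan([486.2,-203,145],172)
```

```text
t 3.65 pos [ 448.7 -178.9  262.6] yaw 165.48 tilt [0.002 0.002] J6 -1.942 F [-0.23 -0.3  -0.29] T [0.015 0.008 0.019] g 0.999
plan [-0.351 -0.118  0.981] [ 0.004  0.003 -0.228]
```

Emit:
drive_tool(
  series="-0.351 -0.118 0.5 0 0 -0.228 1;-0.351 -0.118 0.98 0 0 -0.228 1;-0.351 -0.118 0.98 0 0 -0.228 1;-0.351 -0.118 0.98 0 0 -0.228 1;-0.351 -0.118 0.98 0 0 -0.228 1",
)

```text
time_s: 4.15
eef_pos: [486.6, -202.5, 146.4]
ee_rot: [0.002, 0.069, 0.998, 0.001]
force: [0.0, 0.3, 0.4]
grip_width: 1.005
```

Run:
```python
from h import *
plan([486.2,-203,33.5],172)
q=cam("side");save(q,"s2.png",(270,120,360,240),5)
```

```text
t 4.15 pos [ 486.6 -202.5  146.4] yaw 172.07 tilt [0.003 0.001] J6 -2.052 F [0.   0.28 0.36] T [-0.022  0.037  0.038] g 1.005
plan [ 0.005 -0.006  0.941] [0.003 0.006 0.002]
```

View pics/s2.png

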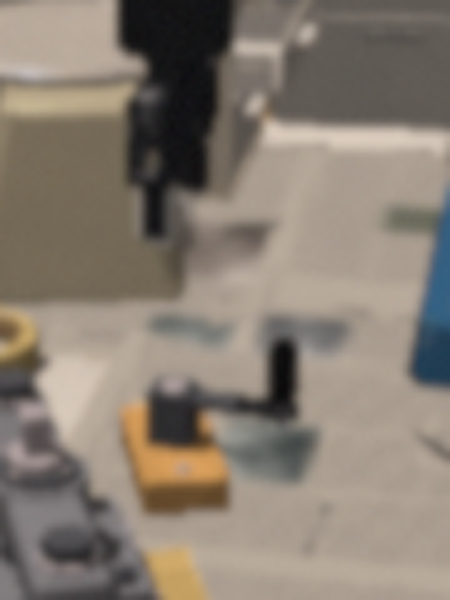

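Run:
```python
from h import *
q=cam("side")
a=np.radians(172)
for z in(146,159):
  for d in(42,50,57):
    print(z,d,proj(q,[[486.6+d*np.sin(a),-202.5-d*np.cos(a),z]])*1, (proj(q,[[486.6+d*np.sin(a),-202.5-d*np.cos(a),z]])-[270,120])*5)
print((proj(q,[[486.2,-203,68]])-[270,120])*5)
```

```text
146 42 [[301.17570173 180.25280089]] [[155.87850867 301.26400445]]
146 50 [[300.50059544 181.22072581]] [[152.5029772  306.10362904]]
146 57 [[299.90468413 182.07509726]] [[149.52342063 310.3754863 ]]
159 42 [[301.17785607 176.51157396]] [[155.88928033 282.5578698 ]]
159 50 [[300.50028934 177.4656236 ]] [[152.5014467  287.32811798]]
159 57 [[299.90218122 178.30778971]] [[149.51090609 291.53894854]]
[[173.31913257 383.63122004]]
```

Emit:
drive_tool(
  series="0 0 0.3 0 0 0 1;0 0 0.55 0 0 0 1;0 0 0.58 0 0 0 1;0 0 0.58 0 0 0 1",
)

```text
time_s: 4.65
eef_pos: [487.8, -203.3, 79.2]
ee_rot: [0.003, 0.069, 0.998, -0.001]
force: [0.8, 0.5, -0.0]
grip_width: 1.002
```

Run:
```python
from h import *
plan([486.2,-203,33.5],172)
q=cam("side");save(q,"s3.png",(280,150,350,220),7)
```

```text
t 4.65 pos [ 487.8 -203.3   79.2] yaw 172.05 tilt [ 0.006 -0.001] J6 -2.052 F [ 0.84  0.5  -0.02] T [-0.011 -0.     0.028] g 1.002
plan [0.016 0.001 0.381] [-0.001  0.013  0.002]
```

View pics/s3.png

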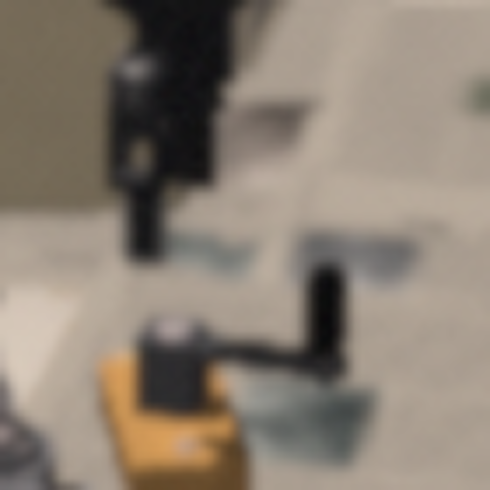

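Emit:
drive_tool(
  series="0.01 0 0.15 0 0 0 1;0.01 0 0.3 0 0 0 1;0.01 0 0.37 0 0 0 1;0.01 0 0.37 0 0 0 1;0.01 0 0.37 0 0 0 1",
)

```text
time_s: 5.2
eef_pos: [488.0, -204.0, 36.7]
ee_rot: [0.005, 0.069, 0.998, -0.001]
force: [-0.2, -0.8, -0.4]
grip_width: 1.0
```

Run:
```python
from h import *
plan([486.2,-203,33.5],172)
q=cam("side");save(q,"s4.png",(280,150,350,220),7)
```

```text
t 5.2 pos [ 488.  -204.    36.7] yaw 172.06 tilt [ 0.009 -0.003] J6 -2.053 F [-0.2  -0.8  -0.37] T [-0.017 -0.028 -0.022] g 1.0
plan [0.016 0.006 0.027] [-0.004  0.019  0.002]
```

View pics/s4.png

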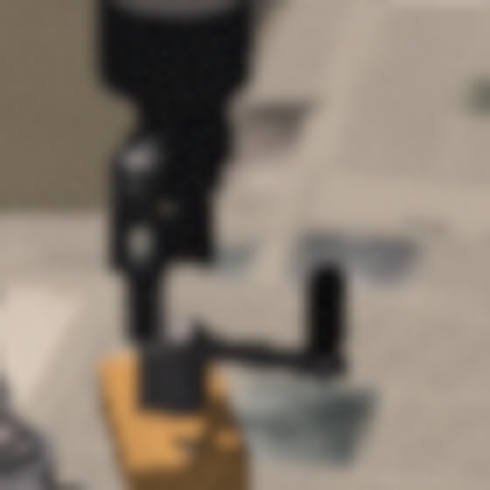

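Emit:
drive_tool(
  series="0.016 0.006 0.015 0 0.019 0 0.7;0.016 0.006 0.015 0 0.019 0 0.5;0.016 0.006 0.015 0 0.019 0 0.2;0.016 0.006 0.015 0 0.019 0 0.2;0.016 0.006 0.015 0 0.019 0 0.2;0.016 0.006 0.015 0 0.019 0 0.2",
  newtons=20,
)

```text
time_s: 5.85
eef_pos: [486.3, -203.0, 35.1]
ee_rot: [0.0, 0.069, 0.998, -0.001]
force: [-0.2, 1.7, 3.2]
grip_width: 0.341
```

Run:
```python
from h import *
state()
q=cam("side");save(q,"s5.png",(270,150,350,220),8)
```

```text
t 5.85 pos [ 486.3 -203.    35.1] yaw 172.06 tilt [ 0.    -0.002] J6 -2.048 F [-0.23  1.68  3.22] T [0.168 0.091 0.018] g 0.341
```

View pics/s5.png

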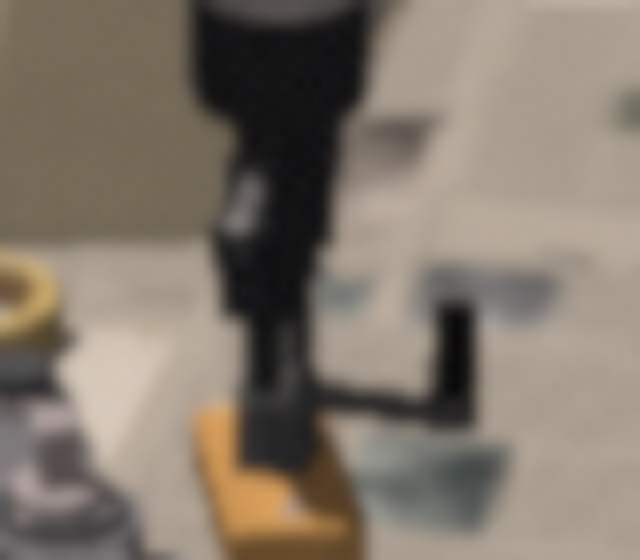

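Emit:
drive_tool(
  series="0 0 0 0 0 0 0.2;0 0 0 0 0 0 0.2;0 0 -0.1 0 0 0 0.2;0 0 -0.3 0 0 0 0.2;0 0 -0.6 0 0 0 0.2;0 0 -0.9 0 0 0 0.2;0 0 -0.9 0 0 0 0.2",
  newtons=70,
)

```text
time_s: 6.6
eef_pos: [488.0, -204.0, 147.9]
ee_rot: [0.004, 0.069, 0.998, -0.003]
force: [0.9, 0.0, -4.6]
grip_width: 0.308
```

Emit:
drive_tool(
  series="0 0 -0.3 0 0 0 0.2;0 0.2 -0.6 0 0 0 0.2;0 0.5 -0.75 0 0 0 0.2;0 0.8 -0.75 0 0 0 0.2;0 0.8 -0.75 0 0 0 0.2",
)

```text
time_s: 7.1
eef_pos: [500.6, -104.8, 236.9]
ee_rot: [0.003, 0.067, 0.998, -0.003]
force: [-1.4, -1.0, -2.9]
grip_width: 0.31
```

Emit:
drive_tool(
  series="0 0.3 0 0 0 -0.2 0.2;0 0.6 0 0 0 -0.4 0.2;0 0.9 0 0 0 -0.52 0.2;0 0.9 0 0 0 -0.52 0.2;0 0.9 0 0 0 -0.52 0.2",
)

```text
time_s: 7.6
eef_pos: [514.7, 2.3, 235.3]
ee_rot: [0.002, -0.063, 0.998, -0.003]
force: [0.1, -0.2, -3.2]
grip_width: 0.307
```

Run:
```python
from h import *
plan([529.5,67,215],187)
```

```text
t 7.6 pos [514.7   2.3 235.3] yaw -172.79 tilt [ 0.004 -0.006] J6 -1.916 F [ 0.06 -0.19 -3.23] T [-0.08  -0.04  -0.013] g 0.307
plan [-0.189  0.52   0.167] [-0.013  0.007  0.007]
```

Emit:
drive_tool(
  series="-0.19 0.2 0.167 0 0 0 0.2;-0.19 0.52 0.2 -0.013 0.007 0 0.2;-0.19 0.52 0.33 -0.013 0.007 0 0.2;-0.19 0.52 0.33 -0.013 0.007 0 0.2;-0.19 0.52 0.33 -0.013 0.007 0 0.2",
)

```text
time_s: 8.1
eef_pos: [529.8, 65.6, 195.4]
ee_rot: [-0.0, -0.062, 0.998, -0.0]
force: [0.1, -0.8, -2.8]
grip_width: 0.311
```

Run:
```python
from ov import *
s,M=state()
q=cam("side");p=cam("top")
hub=s["eef_pos"][:2]
W=wires(hub,187,s["eef_pos"][2]-7,[529.5,67],7)
im=lambda c:cv2.resize(c["frame"][:,:,::-1],None,fx=10,fy=10,interpolation=cv2.INTER_CUBIC)
a=im(q)[1700:2250,2580:2980]; b=im(p)[1850:2400,2300:2700]
c=np.zeros((550,800,3),np.uint8);c[:,:400]=draw(a.copy(),q,(258,170),10,W[:5]);c[:,400:]=a
cv2.imwrite("pics/o3.png",c)
```

```text
t 8.1 pos [529.8  65.6 195.4] yaw -172.89 tilt [-0.001 -0.   ] J6 -1.791 F [ 0.08 -0.77 -2.78] T [-0.013 -0.086  0.034] g 0.311
```

View pics/o3.png

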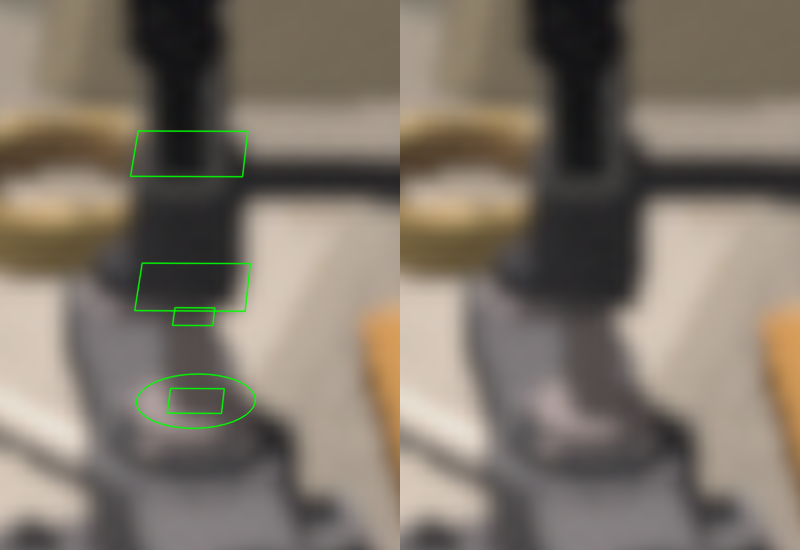

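Emit:
drive_tool(
  series="0.002 0.013 0.05 0 0 0 0.2;0.002 0.013 0.08 0 0 0 0.2;0.002 0.013 0.1 0 0 0 0.2;0.002 0.013 0.12 0 0 0 0.2;0.002 0.013 0.12 0 0 0 0.2",
)

```text
time_s: 8.7
eef_pos: [529.3, 67.6, 181.3]
ee_rot: [0.0, -0.062, 0.998, 0.0]
force: [-0.8, 2.0, -2.2]
grip_width: 0.311
```

Run:
```python
from ov import *
plan([529.5,67.2,160],187)
```

```text
t 8.7 pos [529.3  67.6 181.3] yaw -172.89 tilt [0.    0.001] J6 -1.788 F [-0.75  2.03 -2.17] T [0.511 0.175 0.039] g 0.311
plan [-0.001 -0.004  0.177] [0.002 0.    0.004]
```

Emit:
drive_tool(
  series="0 0.008 0.03 0 0 0 0.2;0 0.008 0.06 0 0 0 0.2;0 0.008 0.09 0 0 0 0.2;0 0.008 0.12 0 0 0 0.2;0 0.008 0.12 0 0 0 0.2",
)

```text
time_s: 9.2
eef_pos: [529.2, 68.4, 166.6]
ee_rot: [-0.0, -0.062, 0.998, 0.0]
force: [-0.5, -2.6, -1.0]
grip_width: 0.31
```

Run:
```python
from ov import *
plan([529.5,67.2,160],187)
```

```text
t 9.2 pos [529.2  68.4 166.6] yaw -172.89 tilt [-0.  0.] J6 -1.786 F [-0.54 -2.58 -1.04] T [-0.409  0.085  0.094] g 0.31
plan [-0.001 -0.01   0.055] [ 0.001 -0.     0.004]
```

Emit:
drive_tool(
  series="0 -0.004 0.025 0 0 0 0.2;0 -0.004 0.04 0 0 0 0.2;0 -0.004 0.05 0 0 0 0.2;0 -0.004 0.05 0 0 0 0.2",
)

```text
time_s: 9.6
eef_pos: [529.4, 68.5, 161.5]
ee_rot: [0.001, -0.062, 0.998, 0.001]
force: [-3.0, 1.3, 7.9]
grip_width: 0.314
```

Run:
```python
from ov import *
state()
```

```text
t 9.6 pos [529.4  68.5 161.5] yaw -172.87 tilt [0.001 0.001] J6 -1.787 F [-3.04  1.32  7.93] T [0.181 0.615 0.143] g 0.314
```

Emit:
drive_tool(
  series="0 0 -0.004 0 0 0.3 0.2;0 0 -0.004 0 0 0.6 0.2;0 0 -0.004 0 0 0.9 0.2;0 0 -0.004 0 0 1 0.2",
)

```text
time_s: 10.0
eef_pos: [528.9, 68.5, 161.6]
ee_rot: [-0.0, 0.189, 0.982, 0.001]
force: [-3.6, -1.0, 1.1]
grip_width: 0.309
```

Run:
```python
from ov import *
state()
```

```text
t 10.0 pos [528.9  68.5 161.6] yaw 158.23 tilt [-0.     0.001] J6 -1.283 F [-3.59 -0.96  1.09] T [-0.288  0.589  0.23 ] g 0.309
```

Emit:
drive_tool(
  series="0.004 0 0 0 0 0.3 0.2;0.004 0 0 0 0 0.6 0.2;0.004 0 0 0 0 0.9 0.2;0.004 0 0 0 0 1 0.2",
)

```text
time_s: 10.4
eef_pos: [528.5, 68.7, 161.6]
ee_rot: [-0.0, 0.428, 0.904, 0.0]
force: [-2.1, -0.9, 2.9]
grip_width: 0.313
```

Run:
```python
from ov import *
state()
```

```text
t 10.4 pos [528.5  68.7 161.6] yaw 129.32 tilt [-0.     0.001] J6 -0.778 F [-2.14 -0.95  2.86] T [-0.224  0.326  0.305] g 0.313
```

Emit:
drive_tool(
  series="0 0 0 0 0 0.3 0.2;0 0 0 0 0 0.6 0.2;0 0 0 0 0 0.8 0.2;0 0 0 0 0 0.8 0.2",
)

```text
time_s: 10.8
eef_pos: [528.4, 68.8, 161.6]
ee_rot: [-0.001, 0.599, 0.801, 0.0]
force: [-2.4, 0.0, 2.6]
grip_width: 0.307
```

Run:
```python
from ov import *
state()
```

```text
t 10.8 pos [528.4  68.8 161.6] yaw 106.36 tilt [-0.001  0.001] J6 -0.377 F [-2.35  0.04  2.6 ] T [-0.034  0.475  0.03 ] g 0.307
```

Emit:
drive_tool(
  series="0 0 0 0 0 0.17 0.2;0 0 0 0 0 0.34 0.2;0 0 0 0 0 0.5 0.2",
)

```text
time_s: 11.1
eef_pos: [528.3, 69.1, 161.6]
ee_rot: [-0.001, 0.694, 0.72, 0.0]
force: [-1.4, 0.1, 2.1]
grip_width: 0.309
```

```bash
python3 -c "
from h import *
state()"
```

```text
t 11.1 pos [528.3  69.1 161.6] yaw 92.05 tilt [-0.001  0.002] J6 -0.127 F [-1.36  0.14  2.05] T [0.07  0.509 0.176] g 0.309
```

Emit:
drive_tool(
  series="0 0 0 0 0 0.17 0.2;0 0 0 0 0 0.34 0.2;0 0 0 0 0 0.5 0.2",
)

```text
time_s: 11.4
eef_pos: [528.3, 69.2, 161.6]
ee_rot: [-0.001, 0.779, 0.628, 0.0]
force: [-2.4, 0.1, 3.1]
grip_width: 0.312
```

```bash
python3 -c "
from h import *
state()"
```

```text
t 11.4 pos [528.3  69.2 161.6] yaw 77.74 tilt [-0.001  0.002] J6 0.122 F [-2.37  0.05  3.13] T [0.058 0.376 0.227] g 0.312
```

Emit:
drive_tool(
  series="0 0 0 0 0 0.17 0.2;0 0 0 0 0 0.34 0.2;0 0 0 0 0 0.5 0.2",
)

```text
time_s: 11.7
eef_pos: [528.4, 69.4, 161.6]
ee_rot: [-0.001, 0.851, 0.526, 0.0]
force: [-1.7, -1.0, 2.1]
grip_width: 0.307
```

```bash
python3 -c "
from h import *
state()"
```

```text
t 11.7 pos [528.4  69.4 161.6] yaw 63.43 tilt [-0.001  0.003] J6 0.372 F [-1.67 -0.97  2.13] T [-0.015  0.311  0.249] g 0.307
```

Emit:
drive_tool(
  series="0 0 0 0 0 0.17 0.2;0 0 0 0 0 0.34 0.2;0 0 0 0 0 0.5 0.2",
)

```text
time_s: 12.0
eef_pos: [528.4, 69.6, 161.6]
ee_rot: [-0.001, 0.91, 0.416, 0.0]
force: [-0.7, -0.7, 2.1]
grip_width: 0.313
```

```bash
python3 -c "
from h import *
state()"
```

```text
t 12.0 pos [528.4  69.6 161.6] yaw 49.11 tilt [-0.     0.003] J6 0.622 F [-0.65 -0.72  2.08] T [0.08  0.273 0.258] g 0.313
```

Emit:
drive_tool(
  series="0 0 0 0 0 0.17 0.2;0 0 0 0 0 0.34 0.2;0 0 0 0 0 0.5 0.2",
)

```text
time_s: 12.3
eef_pos: [528.5, 69.7, 161.6]
ee_rot: [-0.002, 0.954, 0.299, 0.0]
force: [-0.2, 0.2, 2.3]
grip_width: 0.308
```

```bash
python3 -c "
from h import *
state()"
```

```text
t 12.3 pos [528.5  69.7 161.6] yaw 34.8 tilt [-0.     0.003] J6 0.872 F [-0.25  0.17  2.27] T [0.001 0.167 0.23 ] g 0.308
```

Emit:
drive_tool(
  series="0 0 0 0 0 0.17 0.2;0 0 0 0 0 0.34 0.2;0 0 0 0 0 0.5 0.2",
)

```text
time_s: 12.6
eef_pos: [528.7, 69.8, 161.6]
ee_rot: [-0.002, 0.984, 0.178, 0.001]
force: [-2.0, -0.0, 2.6]
grip_width: 0.312
```

```bash
python3 -c "
from h import *
state()"
```

```text
t 12.6 pos [528.7  69.8 161.6] yaw 20.48 tilt [0.    0.004] J6 1.122 F [-1.96 -0.05  2.64] T [0.061 0.122 0.21 ] g 0.312
```

Emit:
drive_tool(
  series="0 0 0 0 0 0.17 0.2;0 0 0 0 0 0.34 0.2;0 0 0 0 0 0.5 0.2",
)

```text
time_s: 12.9
eef_pos: [528.9, 69.9, 161.6]
ee_rot: [-0.002, 0.999, 0.054, 0.001]
force: [-0.6, -0.8, 1.7]
grip_width: 0.308
```

```bash
python3 -c "
from h import *
state()"
```

```text
t 12.9 pos [528.9  69.9 161.6] yaw 6.19 tilt [0.001 0.004] J6 1.371 F [-0.6  -0.78  1.73] T [-0.     0.1    0.428] g 0.308
```

Emit:
drive_tool(
  series="0 0 0 0 0 0.17 0.2;0 0 0 0 0 0.34 0.2;0 0 0 0 0 0.4 0.2",
)

```text
time_s: 13.2
eef_pos: [529.1, 69.9, 161.6]
ee_rot: [-0.002, 0.999, -0.045, 0.001]
force: [-0.6, -2.8, 1.3]
grip_width: 0.309
```

```bash
python3 -c "
from h import *
state()"
```

```text
t 13.2 pos [529.1  69.9 161.6] yaw -5.21 tilt [0.001 0.004] J6 1.57 F [-0.55 -2.75  1.35] T [-0.095  0.055  0.447] g 0.309
```

Emit:
drive_tool(
  series="0 0 0 0 0 0.15 0.2;0 0 0 0 0 0.3 0.2;0 0 0 0 0 0.45 0.2",
)

```text
time_s: 13.5
eef_pos: [529.2, 69.9, 161.6]
ee_rot: [-0.002, 0.988, -0.157, 0.001]
force: [-0.9, -0.1, 1.5]
grip_width: 0.313
```

```bash
python3 -c "
from h import *
state()"
```

```text
t 13.5 pos [529.2  69.9 161.6] yaw -18.05 tilt [0.002 0.004] J6 1.794 F [-0.91 -0.15  1.52] T [-0.109  0.075  0.547] g 0.313
```

Emit:
drive_tool(
  series="0 0 0 0 0 0.15 0.2;0 0 0 0 0 0.3 0.2;0 0 0 0 0 0.45 0.2",
)

```text
time_s: 13.8
eef_pos: [529.4, 69.8, 161.6]
ee_rot: [-0.002, 0.964, -0.266, 0.001]
force: [-1.6, -0.5, 1.7]
grip_width: 0.313
```

```bash
python3 -c "
from h import *
state()"
```

```text
t 13.8 pos [529.4  69.8 161.6] yaw -30.89 tilt [0.002 0.003] J6 2.018 F [-1.61 -0.5   1.67] T [-0.118  0.106  0.623] g 0.313
```

Emit:
drive_tool(
  series="0 0 0 0 0 0 0.2;0 0 0 0 0 0 0.2;0 0 0 0 0 0 0.2",
)

```text
time_s: 14.1
eef_pos: [529.4, 69.8, 161.6]
ee_rot: [-0.002, 0.964, -0.265, 0.001]
force: [-0.1, -0.3, 1.6]
grip_width: 0.309
```

```bash
python3 -c "
from h import *
state()"
```

```text
t 14.1 pos [529.4  69.8 161.6] yaw -30.74 tilt [0.002 0.003] J6 2.016 F [-0.1  -0.27  1.61] T [-0.099  0.179  0.459] g 0.309
```

Emit:
drive_tool(
  series="0 0 -0.05 0 0 0 0.2;0 0 -0.12 0 0 0 0.2;0 0 -0.2 0 0 0 0.2;0 0 -0.3 0 0 0 0.2;0 0 -0.4 0 0 0 0.2;0 0 -0.4 0 0 0 0.2",
)

```text
time_s: 14.7
eef_pos: [530.0, 69.6, 211.6]
ee_rot: [-0.002, 0.964, -0.265, 0.002]
force: [-0.3, 0.2, -3.8]
grip_width: 0.304
```

Run:
```python
from ov import *
plan([486.2,-203,215],-14)
q=cam("side");im=lambda c:cv2.resize(c["frame"][:,:,::-1],None,fx=6,fy=6,interpolation=cv2.INTER_CUBIC)
cv2.imwrite("pics/s6.png",im(q)[160*6:260*6,235*6:360*6])
```

```text
t 14.7 pos [530.   69.6 211.6] yaw -30.73 tilt [0.006 0.003] J6 2.016 F [-0.26  0.17 -3.77] T [ 0.056 -0.036 -0.07 ] g 0.304
plan [ 0.848  2.139 -0.037] [-0.01  -0.008 -0.584]
```

View pics/s6.png

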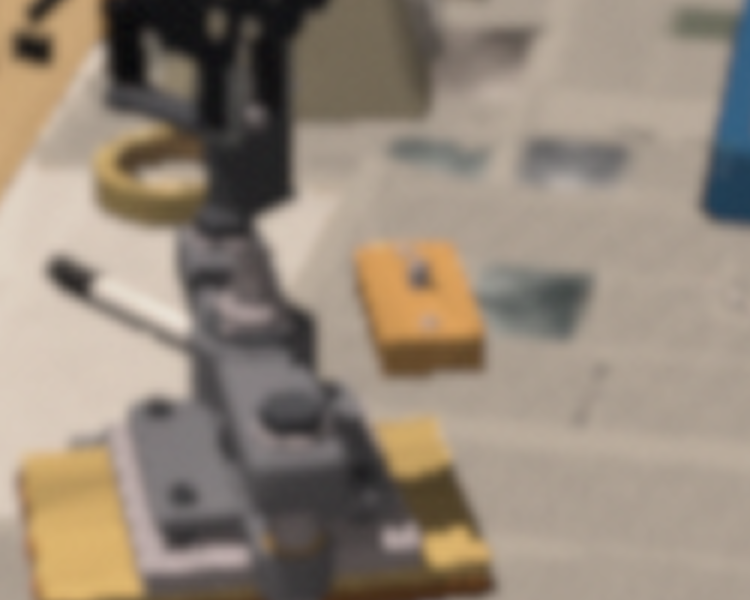

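Emit:
drive_tool(
  series="0.14 0.36 -0.05 0 0 0 0.2;0.28 0.71 -0.05 0 0 0 0.2;0.42 1 -0.05 0 0 0 0.2;0.42 1 -0.05 0 0 0 0.2",
)

```text
time_s: 15.15
eef_pos: [510.8, -63.1, 215.5]
ee_rot: [-0.001, 0.964, -0.267, 0.001]
force: [0.3, 0.5, -4.0]
grip_width: 0.305
```

Emit:
drive_tool(
  series="0.14 0.36 0 0 0 0 0.2;0.28 0.71 0 0 0 0 0.2;0.42 1 0.2 0 0 0 0.2;0.42 1 0.5 0 0 0 0.2;0.42 1 0.5 0 0 0 0.2",
)

```text
time_s: 15.65
eef_pos: [490.1, -190.6, 150.8]
ee_rot: [-0.003, 0.963, -0.268, -0.003]
force: [-0.1, 0.6, -3.8]
grip_width: 0.308
```

Run:
```python
from ov import *
plan([486.2,-203,60],-30.7)
q=cam("side")
print("pin side",back(q,(235+418/6-.5,160+268/6-.5),38),proj(q,[[486.2,-203,45],[486.2,-203,28]]))
```

```text
t 15.65 pos [ 490.1 -190.6  150.8] yaw -31.07 tilt [-0.005  0.008] J6 1.516 F [-0.06  0.56 -3.75] T [0.124 0.03  0.017] g 0.308
plan [0.032 0.108 0.756] [-0.009  0.016 -0.013]
pin side [ 488.27382333 -207.05006668   38.        ] [[304.63338305 202.87719274]
 [304.61029507 207.37203565]]
```

Emit:
drive_tool(
  series="0.032 0.108 0.2 -0.009 0.016 0 0.2;0.032 0.108 0.45 -0.009 0.016 0 0.2;0.032 0.108 0.7 -0.009 0.016 0 0.2;0.032 0.108 0.75 -0.009 0.016 0 0.2;0.032 0.108 0.75 -0.009 0.016 0 0.2",
)

```text
time_s: 16.2
eef_pos: [488.8, -203.0, 64.9]
ee_rot: [0.001, 0.964, -0.267, 0.003]
force: [0.5, -0.2, -3.0]
grip_width: 0.305
```

Run:
```python
from ov import *
plan([486.4,-203,36],-31)
q=cam("side");im=lambda c:cv2.resize(c["frame"][:,:,::-1],None,fx=8,fy=8,interpolation=cv2.INTER_CUBIC)
cv2.imwrite("pics/s7.png",im(q)[165*8:235*8,265*8:345*8])
```

```text
t 16.2 pos [ 488.8 -203.    64.9] yaw -30.93 tilt [ 0.004 -0.003] J6 1.496 F [ 0.51 -0.21 -3.02] T [ 0.044  0.026 -0.008] g 0.305
plan [-0.018  0.01   0.24 ] [ 0.001 -0.011  0.002]
```

View pics/s7.png

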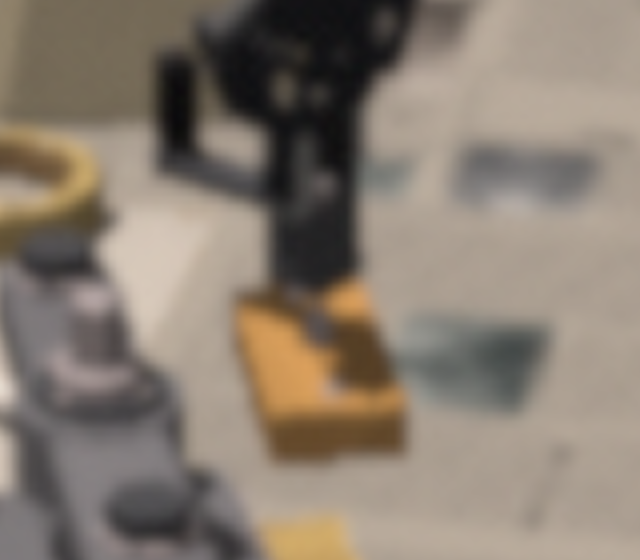

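Emit:
drive_tool(
  series="-0.011 0.007 0 0 -0.011 0 0.2;-0.011 0.007 0.06 0 -0.011 0 0.2;-0.011 0.007 0.12 0 -0.011 0 0.2;-0.011 0.007 0.16 0 -0.011 0 0.2;-0.011 0.007 0.16 0 -0.011 0 0.2",
)

```text
time_s: 16.75
eef_pos: [487.3, -203.3, 45.5]
ee_rot: [0.0, 0.964, -0.267, 0.0]
force: [-0.5, -1.1, -4.0]
grip_width: 0.301
```

Run:
```python
from ov import *
plan([487.2,-203,35.5],-31)
```

```text
t 16.75 pos [ 487.3 -203.3   45.5] yaw -30.95 tilt [-0. -0.] J6 1.494 F [-0.52 -1.08 -3.97] T [-0.01   0.007 -0.017] g 0.301
plan [-0.002 -0.001  0.084] [ 0.001 -0.     0.002]
```

Bottom is below the pin top with no contact force: it is over the pin. Lower to the block.

Emit:
drive_tool(
  series="0 0 0.03 0 0 0 0.2;0 0 0.055 0 0 0 0.2;0 0 0.075 0 0 0 0.2;0 0 0.085 0 0 0 0.2;0 0 0.085 0 0 0 0.2",
)

```text
time_s: 17.25
eef_pos: [487.4, -203.4, 35.7]
ee_rot: [0.0, 0.964, -0.267, 0.0]
force: [-2.3, 0.4, 1.8]
grip_width: 0.305
```

Run:
```python
from ov import *
state()
```

```text
t 17.25 pos [ 487.4 -203.4   35.7] yaw -30.94 tilt [ 0.    -0.001] J6 1.494 F [-2.33  0.36  1.76] T [0.177 0.356 0.031] g 0.305
```

Standing on the block (contact at 35.7 mm). Open and retreat straight up.

Emit:
drive_tool(
  series="0 0 0 0 0 0 0.5;0 0 0 0 0 0 0.8;0 0 0 0 0 0 1;0 0 0 0 0 0 1;0 0 0 0 0 0 1;0 0 0 0 0 0 1",
)

```text
time_s: 17.85
eef_pos: [487.4, -203.4, 35.8]
ee_rot: [0.0, 0.964, -0.267, 0.0]
force: [-1.1, -0.3, 0.8]
grip_width: 1.001
```

Emit:
drive_tool(
  series="0 0 -0.1 0 0 0 1;0 0 -0.4 0 0 0 1;0 0 -0.8 0 0 0 1;0 0 -1 0 0 0 1;0 0 -1 0 0 0 1",
)

```text
time_s: 18.35
eef_pos: [488.9, -204.3, 160.3]
ee_rot: [0.002, 0.964, -0.267, 0.004]
force: [0.7, -0.4, -0.8]
grip_width: 1.001
```

Emit:
drive_tool(
  series="-0.3 0.2 -0.3 0 0 0 1;-0.7 0.4 -0.5 0 0 0 1;-1 0.6 -0.5 0 0 0 1;-1 0.6 -0.5 0 0 0 1;-1 0.6 -0.5 0 0 0 1",
)

```text
time_s: 18.85
eef_pos: [347.9, -204.1, 219.6]
ee_rot: [0.002, 0.964, -0.268, 0.004]
force: [0.5, 0.0, 0.6]
grip_width: 1.001
```

Run:
```python
from ov import *
state()
q=cam("side");p=cam("top")
W=wires([487,-203],-31,28,[529.5,68],7)
a=cv2.resize(q["frame"][:,:,::-1],None,fx=8,fy=8,interpolation=cv2.INTER_CUBIC)[165*8:235*8,275*8:325*8].copy()
b=cv2.resize(p["frame"][:,:,::-1],None,fx=8,fy=8,interpolation=cv2.INTER_CUBIC)[195*8:265*8,330*8:380*8].copy()
draw(a,q,(275,165),8,W);draw(b,p,(330,195),8,W)
cv2.imwrite("pics/f.png",np.hstack([a,b]))
```

```text
t 18.85 pos [ 347.9 -204.1  219.6] yaw -31.04 tilt [ 0.007 -0.006] J6 1.288 F [0.5  0.03 0.6 ] T [-0.022  0.035  0.016] g 1.001
```

Run:
```python
from ov import *
W=wires([487,-203],-31,28,[529.5,68],7)[3:]
for n in("side","top"):
    c=cam(n); pts=np.vstack([proj(c,w) for w in W])
    print(n,"expected",pts.min(0).round(),pts.max(0).round(),[( [round(float(x)) for x in d["rect"]],round(d["confidence"],2)) for d in nets.spot_in("crank_hub",c)[:2]])
    for o in("glue","mushroom","marker","tape","board"): print(o,[[round(float(x)) for x in d["rect"]] for d in nets.spot_in(o,c)[:1]])
print(ctrl.finish_job())
```

```text
side expected [284. 178.] [311. 210.] [([285, 178, 309, 209], 0.4)]
glue [[256, 266, 280, 326]]
mushroom [[318, 286, 341, 311]]
marker [[245, 202, 266, 216]]
tape [[247, 181, 276, 196]]
board [[237, 226, 318, 268]]
top expected [343. 202.] [376. 242.] [([344, 203, 377, 242], 0.77)]
glue [[135, 212, 165, 233]]
mushroom [[199, 177, 306, 259]]
marker [[332, 158, 360, 195]]
tape [[383, 159, 425, 191]]
board [[221, 169, 289, 257]]
the job is handed in; nothing more can be done
None
```

I handed the job in with the board gripped and the crank back on its rest, at about 19 s of the 72 s allowed. `finish_job` gave no verdict, and I could not measure the grip on the board directly.

- **Fit:** The crank was gripped by its hub and slipped onto the square end without riding on the chamfer. It came to rest on the collar, about 0.5 mm above the calculated home height.
- **Tightening:** I turned it clockwise about 218° by rotating the wrist. Running free it took about 0.25 N m. The platen bit somewhere after about 167°. At the end it took 0.62 N m moving (about 8.3 N at the grip) and 0.46 N m held still (about 6.1 N). Moving, that is inside the firm range of 6 to 13 N. Held still, it is a little above the 5 N wanted but below the 9 N limit.
- **Return:** The crank was lowered over the pin until it touched the block, then released, and the arm was pulled clear of it.

**Last checks:**
- The crank was found within about 2 pixels of where it should be in both cameras, with low confidence (0.4) in the side view.
- The other things on the table and the board appear where they started. The one exception is that the top view reported the mushroom at the press, which I take as a false detection; the side view had it unmoved.
- My final close-up picture could not be viewed because the limit of 12 was reached.

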